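# Turn the blank carrier wheel until its air valve stem points up

## Robot

A 6-joint arm with a two-finger parallel gripper is mounted at the origin on the work surface. World frame = base frame: x ahead of the robot, y to its left, z up, the work surface at z = 0. Lengths are in m, angles in rad, forces in N, time in s.
With the tool pointing down it reaches from about 0.25 to 0.775 m from the base axis. Payload 4 kg.
Tool frame: the origin (TCP) lies midway between the tips of the shut fingers; the grasp point (between the pads) lies 19 mm behind it; y points along the fingers, x is the direction in which the jaws open and shut, and the axes are right-handed (so a half turn about y gives the same grasp; the last joint's range is limited). The gripper opens to 94 mm and grips with 3 to 60 N. Pads are 16 mm wide; open, the fingers measure 119 mm over their backs; the gripper's body (75 mm by 177 mm) begins 78 mm behind the grasp point.
Start: joints at [1.118, 0.087, 1.371, -0, 1.684, -0.103], TCP at [0.189, 0.517, 0.206] pointing down, gripper open.
Joint ranges: [-3.1, 3.1], [-0.76, 2.03], [0.27, 2.55], [-1.08, 4.22], [0.17, 2.65], [-2.57, 2.57]. Speed limits (rad/s): [2.79, 2.79, 3.14, 3.14, 3.14, 3.14].

## Interface

Orientations are given as [roll, pitch, yaw] about the fixed x, y, z axes, in that order (R = Rz(yaw) Ry(pitch) Rx(roll)).
In Python, from bench import robot, snapshot, camera_info, ticket gives the robot as it stands.
- The arm moves only by the shell command python3 -m creep 'ROWS'. ROWS is JSON, a list of rows, each an object with "slide": the shift along the tool's x, y, z in mm, a list of three; "roll": the turn about the tool's y in degrees; "grip": the closure, from 0 (fully open) to 1 (shut). In form: [{"slide": [x, y, z], "roll": roll, "grip": grip}, ...]. A call has 1 to 20 rows; each row is the pose to reach, as a shift and turn from the pose commanded when the call began, along the tool's axes at that moment; what a row does not reach only later rows make up. A row lasts 1/12 s, in which the tool goes at most 41.7 mm and 7.16 degrees, less where a joint would pass 70% of its speed; a pose out of reach is approached as far as the arm can. A call with a gripper value outside its range is refused whole. The fingers move at their own pace and stop on an object; the grip force is fixed at half the most. Time passes only in rows, so rows that repeat a pose let the fingers close. It gives the time, the measured TCP pose, the force and the opening at its end, in the units of the state.
- robot.get_obs(): the state, without advancing time (a new reading comes with each control period).
- snapshot(name): name is "scene" or "top" or "wrist"; returns the picture (384x512x3 uint8, red, green, blue); there is no depth.
- camera_info(name): a dict with "fx", "fy", "cx", "cy" (pixels), "cam_to_world" (4x4, takes a point from camera to world coordinates). Camera axes: x right, y down, z forward; pixel columns grow to the right and rows downward; lengths in m; the calibration is good to about 2 mm. A picture is of the moment at which its call begins: read the wrist's pose just before it. camera_info takes no time and is no camera call; for the wrist camera it gives the pose at the moment of the call.
- ticket.close_job(): hands the job in, once; it reports no verdict.
The state is a dict: "time": time; "joint_positions": joint angles; "qvel": joint speeds; "joint_torque": joint torques, N m; "tool_pos": TCP position; "ee_rot": TCP orientation; "wrist_force": force on the tool from outside, world axes, zero at the start; "wrist_torque": the same for the moment, N m; "width": finger opening in m.
Only numpy, scipy, OpenCV 4.12 (cv2) and the standard library are available. Lean on these libraries where they do the work, as an engineer would, in place of code of your own. Each camera call takes 0.05 s, during which the arm holds its last target.

## Task

Turn the carrier wheel by pushing its spokes with the fingertips, taking the next spoke whenever one has gone as far as you can push it, until the brass air valve stem on the rim points straight up for the air coupling. Do not touch the valve stem itself, shift or lift the stand, or disturb the other things on the bench, and leave the wheel standing still.

Things in the scene. Friction and masses are not known exactly. Their poses are not given: they have to be found in the camera images.
- stand: Loose 3.5 kg stand carrying the upright wheel. Origin on the bench below the wheel's centre; z up; x along the axle, away from the robot (yaw up to 0.35 rad). The wheel turns in the plane x = 0. Foot 200 x 200 x 18 mm, x -70 to +130 mm; white column behind the wheel, x +58 to +92 mm, 32 mm wide, 196 mm high. Above the wheel and in front of it (x under -25 mm) all is free.
- hub (a point): Centre of the wheel, on the axle, 170 mm above the bench, in the wheel's middle plane.
- wheel (a joint): Wheel angle q, rad: 0 or 2 pi when the valve stem points up; grows clockwise seen from the robot (top moves to the stand's -y). The stem points along (0, -sin q, cos q) in the stand's frame. Turns either way over a full turn; a stiff bearing (0.16 N m, about 1.5 N at the spoke ends) holds it where it is left. Starts 100 to 180 degrees from up, either side.
- spokes: Five round aluminium spokes, 12 mm thick, turning with the wheel in its middle plane, at 36, 108, 180, 252, 324 degrees from the stem (no other spoke-like parts). They run from the hub through the grey rim (radius 70 to 84 mm, 22 mm thick) and stand out, ending in black 18 mm balls centred 128 mm from the wheel's centre. Origin: wheel's centre; axes as the stand's at q = 0.
- valve_stem: Brass air valve stem, thinner and shorter than the spokes, standing radially out of the rim half-way between two spokes; turns with the wheel. Origin: wheel's centre; z points outwards along the stem. It reaches from 84 to 121 mm from the wheel's centre; 9 mm thick, with a 12 mm head and an 18 mm flange at the rim.
- stem_tip (a point): Outer end of the valve stem, 121 mm from the wheel's centre.
- jar: Loose amber glass jar with a white cap, 60 mm diameter, 75 mm high, beside the stand; origin at the centre of its underside. Not to be moved.
- cast: Loose plaster dental cast with an arch of teeth, 58 x 66 x 32 mm, beside the stand; origin at the centre of its underside. Not to be moved.
- spatula: Loose mixing spatula, 180 mm long, lying flat on the bench between the robot and the stand; origin under its middle. Not to be moved.

How it is judged:
On the way, in this order (a step that is already met when the one before it is completed fails the run):
1. a fingertip pushes a spoke while the stem is still far from up (contact force between the fingers and spokes above 0.4 N and angle between valve_stem's own z axis and vertical above 1.2 rad), for 0.05 s.
2. the valve stem points straight up (angle between valve_stem's own z axis and vertical below 0.1 rad), for 0.2 s.
At the end, for the whole second after the job is handed in: The valve stem points straight up within 0.1 rad (about 6 degrees), the wheel is at rest, the stand is within 30 mm of where it was and upright, and jar, cast and spatula are within 20 mm of where they were (angle between valve_stem's own z axis and vertical below 0.1 rad and velocity of joint wheel between -0.05 and 0.05 rad/s and distance of stand from where it was at the start of the episode below 0.03 m and angle between stand's own z axis and vertical below 0.05 rad and distance of each of jar, cast, spatula from where it was at the start of the episode below 0.02 m); the robot touches nothing.
It fails at once if the valve stem is touched with more than 1 N (contact force between any of the fingers, the arm and valve_stem above 1 N).
It fails at once if the stand is lifted, tipped or shifted by more than 30 mm (height (world z) of stand above 0.01 m or angle between stand's own z axis and vertical above 0.12 rad or distance of stand from where it was at the start of the episode above 0.03 m).
It fails at once if jar, cast or spatula is moved by more than 20 mm (distance of any of jar, cast, spatula from where it was at the start of the episode above 0.02 m).
It also fails if it takes over 54 s, if anything falls off the work surface, if the arm or the gripper's body presses on something with over 40 N, if the wrist force passes 120 N, or if a joint passes its speed limit or range.

## Working session

There is one attempt and no reset: what is moved stays moved. The work goes in short steps, Python scripts to look and compute and a shell command to move; the robot and the scene stay as the last step left them, time stands still between calls to the robot, and variables do not carry over. Pictures are saved under pics/ and viewed, and the job is handed in when it is done.

```bash
mkdir -p pics; ls
python3 - <<'E'
from bench import robot, snapshot, camera_info
import cv2,numpy as np
o=robot.get_obs();print(o['time'],o['tool_pos'],o['ee_rot'],o['width'])
for n in('scene','top'):
    cv2.imwrite(f'pics/{n}0.png',snapshot(n)[:,:,::-1]); c=camera_info(n);print(n,c['fx'],c['cx'],c['cy'],np.round(c['cam_to_world'],3).tolist())
E
```

```text
pics
0.0 [0.18825245 0.51619266 0.20430543] [-1.57058557  0.00220294  1.22101826] 0.09387155585961207
scene 401.2808679227668 258.61551354588596 186.40324259605168 [[-0.626, 0.635, -0.453, 1.008], [0.78, 0.516, -0.355, 0.415], [0.008, -0.575, -0.818, 1.04], [0.0, 0.0, 0.0, 1.0]]
top 432.41850068706844 253.40914611711372 183.5023932316365 [[-0.016, -0.995, 0.1, 0.417], [-1.0, 0.014, -0.021, 0.053], [0.02, -0.101, -0.995, 1.082], [0.0, 0.0, 0.0, 1.0]]
```

View pics/scene0.png

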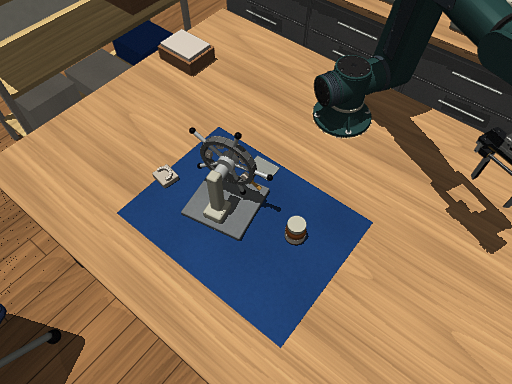

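View pics/top0.png

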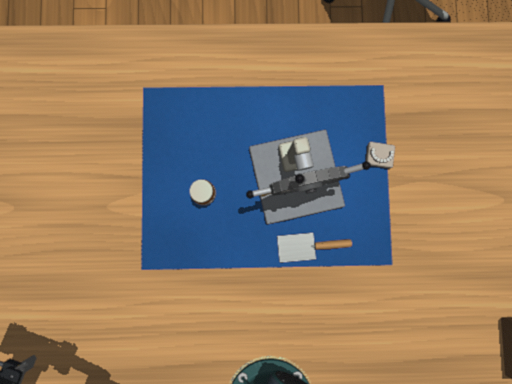

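Run:
```python
import cv2,numpy as np
a=cv2.imread('pics/scene0.png')[110:250,150:310];b=cv2.imread('pics/top0.png')[110:270,180:400]
cv2.imwrite('pics/sz.png',cv2.resize(a,None,fx=4.2,fy=4.2,interpolation=2));cv2.imwrite('pics/tz.png',cv2.resize(b,None,fx=3.6,fy=3.6,interpolation=2))
```

```text
(no output)
```

View pics/sz.png

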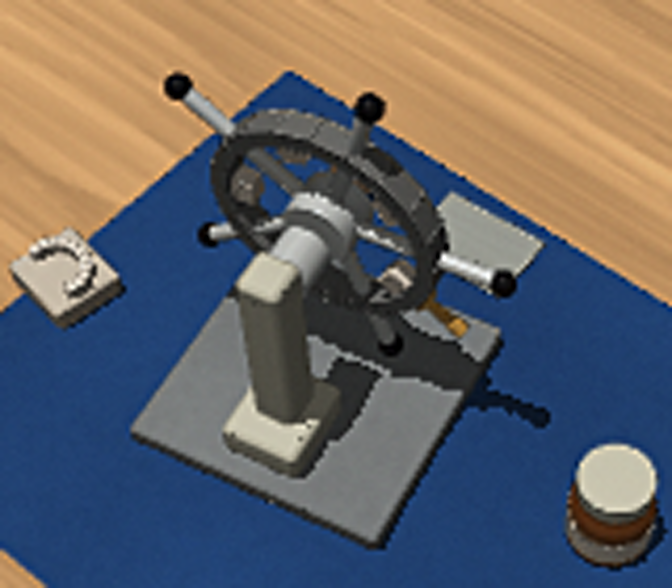

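View pics/tz.png

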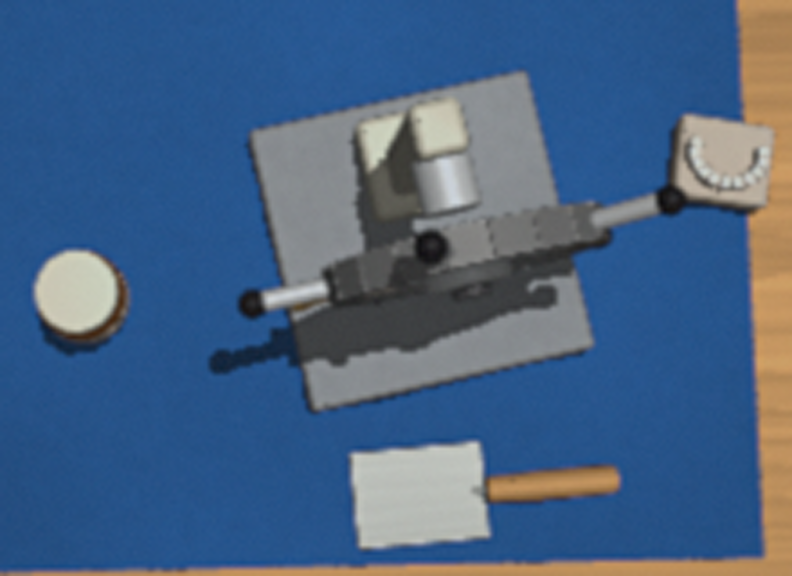

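```bash
cat > h.py <<'E'
import numpy as np
from bench import camera_info
def ray(n,p):
    c=camera_info(n);T=np.array(c['cam_to_world']);d=T[:3,:3]@[(p[0]-c['cx'])/c['fx'],(p[1]-c['cy'])/c['fy'],1];return T[:3,3],d/np.linalg.norm(d)
def tri(*rs):
    A=sum(np.eye(3)-np.outer(d,d) for o,d in rs);b=sum((np.eye(3)-np.outer(d,d))@o for o,d in rs);return np.linalg.solve(A,b)
def plane(n,p,q0,nn):
    o,d=ray(n,p);return o+d*(np.dot(nn,q0-o)/np.dot(nn,d))
E
python3 - <<'E'
from h import *
s=lambda x,y:(150+x/4.2,110+y/4.2); t=lambda x,y:(180+x/3.6,110+y/3.6)
P=[(s(178,86),t(670,199)),(s(369,106),t(431,246)),(s(503,283),t(252,303))]
B=[]
for a,b in P:
    r1=ray('scene',a);r2=ray('top',b);X=tri(r1,r2);B.append(X)
    print(X.round(4),[round(float(np.linalg.norm(np.cross(X-o,d)))*1000,1) for o,d in(r1,r2)])
z=np.array([0,0,1.])
f=[plane('top',t(*p),.018*z,z) for p in((251,131),(525,73),(593,345),(314,410))]
print(np.array(f).round(3))
e=f[1]-f[0]+f[2]-f[3]; yaw=np.arctan2(e[0],-e[1]); yaw2=np.arctan2((f[0]-f[3]+f[1]-f[2])[1],(f[0]-f[3]+f[1]-f[2])[0]);print('yaw',yaw,yaw2)
yaw=(-abs(yaw) if yaw2<0 else abs(yaw))*.5+yaw2*.5
ex=np.array([np.cos(yaw),np.sin(yaw),0]);ey=np.array([-ex[1],ex[0],0])
c=np.mean(f,0)-.03*ex;c[2]=.17;print('hub from foot',c)
w=np.array(B)-c; print('balls in stand frame',(np.c_[w@ex,w@ey,w@z]).round(4), [np.degrees(np.arctan2(-v@ey,v[2])).round(1) for v in w])
for n,p in(('scene',s(460,324)),('scene',s(428,300)),('top',t(300,307)),('scene',s(392,342)),('scene',s(210,234))):
    X=plane(n,p,c,ex)-c;print(n,X@ey,X[2],np.linalg.norm(X),np.degrees(np.arctan2(-X@ey,X[2])))
# jar cast spatula
for p,h in(((75,292),.075),((725,165),.032),((355,455),0),((620,480),0.015),((490,540),0)):print(plane('top',t(*p),h*z,z).round(3))
E
```

```text
[ 0.5347 -0.1873  0.2403] [1.4, 1.4]
[ 0.505  -0.0489  0.2917] [1.1, 1.1]
[0.486  0.0418 0.1716] [1.4, 1.4]
[[ 0.618  0.038  0.018]
 [ 0.657 -0.154  0.018]
 [ 0.466 -0.195  0.018]
 [ 0.425 -0.003  0.018]]
yaw 0.20569759985938463 0.20730113291244986
hub from foot [ 0.51202066 -0.0847192   0.17      ]
balls in stand frame [[ 0.0011 -0.1051  0.0703]
 [ 0.0004  0.0365  0.1217]
 [ 0.0005  0.1292  0.0016]] [np.float64(56.2), np.float64(-16.7), np.float64(-89.3)]
scene 0.10035445815595913 -0.06393656895357733 0.11899118505726254 -122.5015140048378
scene 0.07603331424075863 -0.05163109369503269 0.09190666303690496 -124.17881177709991
top 0.09393766825992078 -0.11846332220238351 0.1511881087431702 -141.58669572944873
scene 0.04671343424462793 -0.12135448156354087 0.13003482277637388 -158.9466009054581
scene -0.09999314000996917 -0.08261184811863573 0.12970483991983428 129.5626715479293
[0.503 0.154 0.075]
[ 0.588 -0.287  0.032]
[ 0.394 -0.031  0.   ]
[ 0.374 -0.211  0.015]
[ 0.334 -0.123  0.   ]
```

The top view shows three balls at zoomed (670,199), (431,246) and (252,303). The scene view shows the brass stem at zoomed (430,290)-(465,325), low on the +y side. That gives q ≈ -124.5°, so the wheel has to turn about +124° (top towards -y). I'll push the top spoke first, then the next one, using the shut fingers from above.

```bash
python3 -m creep '[{"slide":[0,-62,0],"roll":0,"grip":1},{"slide":[0,-62,0],"roll":0,"grip":1},{"slide":[-369,-62,-457],"roll":-31.8,"grip":1},{"slide":[-369,-62,-457],"roll":-31.8,"grip":1},{"slide":[-369,-62,-457],"roll":-31.8,"grip":1},{"slide":[-369,-62,-457],"roll":-31.8,"grip":1},{"slide":[-369,-62,-457],"roll":-31.8,"grip":1},{"slide":[-369,-62,-457],"roll":-31.8,"grip":1},{"slide":[-369,-62,-457],"roll":-31.8,"grip":1},{"slide":[-369,-62,-457],"roll":-31.8,"grip":1},{"slide":[-369,-62,-457],"roll":-31.8,"grip":1},{"slide":[-369,-62,-457],"roll":-31.8,"grip":1},{"slide":[-369,-62,-457],"roll":-31.8,"grip":1},{"slide":[-369,-62,-457],"roll":-31.8,"grip":1},{"slide":[-369,-62,-457],"roll":-31.8,"grip":1},{"slide":[-369,-62,-457],"roll":-31.8,"grip":1},{"slide":[-369,-62,-457],"roll":-31.8,"grip":1},{"slide":[-369,-62,-457],"roll":-31.8,"grip":1}]'
cat > st.py <<'E'
from h import *
from bench import robot
yaw=.2065;ex=np.array([np.cos(yaw),np.sin(yaw),0]);ey=np.array([-ex[1],ex[0],0]);c=np.array([.512,-.0847,.17])
if __name__=='__main__':
    o=robot.get_obs();d=np.array(o['tool_pos'])-c
    print(round(o['time'],2),'stand frame mm',(1000*np.array([d@ex,d@ey,d[2]])).round(1),'rot',np.round(o['ee_rot'],3),'F',np.round(o['wrist_force'],2),o['width'])
E
python3 st.py
```

```text
time: 1.6
tool_pos: [0.4924, 0.0099, 0.2658]
ee_rot: [-1.568, 0.0, 1.77]
wrist_force: [0.2, 0.3, 0.3]
width: 0.0004
1.6 stand frame mm [ 0.3 96.6 95.8] rot [-1.568  0.     1.77 ] F [0.16 0.29 0.31] 0.0004155536227063655
```

```bash
python3 -m creep '[{"slide":[-15,0,0],"roll":0,"grip":1},{"slide":[-30,0,0],"roll":0,"grip":1},{"slide":[-38,0,0],"roll":0,"grip":1},{"slide":[-46,0,0],"roll":0,"grip":1},{"slide":[-54,0,0],"roll":0,"grip":1},{"slide":[-62,0,0],"roll":0,"grip":1},{"slide":[-70,0,0],"roll":0,"grip":1},{"slide":[-78,0,0],"roll":0,"grip":1},{"slide":[-86,0,0],"roll":0,"grip":1},{"slide":[-94,0,0],"roll":0,"grip":1},{"slide":[-102,0,0],"roll":0,"grip":1},{"slide":[-110,0,0],"roll":0,"grip":1},{"slide":[-118,0,0],"roll":0,"grip":1},{"slide":[-126,0,0],"roll":0,"grip":1},{"slide":[-134,0,0],"roll":0,"grip":1},{"slide":[-142,0,0],"roll":0,"grip":1},{"slide":[-150,0,0],"roll":0,"grip":1},{"slide":[-156,0,0],"roll":0,"grip":1},{"slide":[-160,0,0],"roll":0,"grip":1},{"slide":[-160,0,0],"roll":0,"grip":1}]'
python3 st.py
python3 - <<'E'
from bench import snapshot
import cv2
for n,(y,x) in(('scene',(90,150)),('top',(110,180))):
    a=snapshot(n)[y:y+160,x:x+220,::-1];cv2.imwrite(f'pics/{n}1.png',cv2.resize(a,None,fx=3.6,fy=3.6,interpolation=2))
E
```

```text
time: 3.27
tool_pos: [0.5243, -0.1447, 0.2677]
ee_rot: [-1.571, 0.002, 1.775]
wrist_force: [-0.3, 0.2, 0.3]
width: 0.0001
3.27 stand frame mm [ -0.3 -61.3  97.7] rot [-1.571  0.002  1.775] F [-0.34  0.2   0.34] 9.817894050362348e-05
```

View pics/scene1.png

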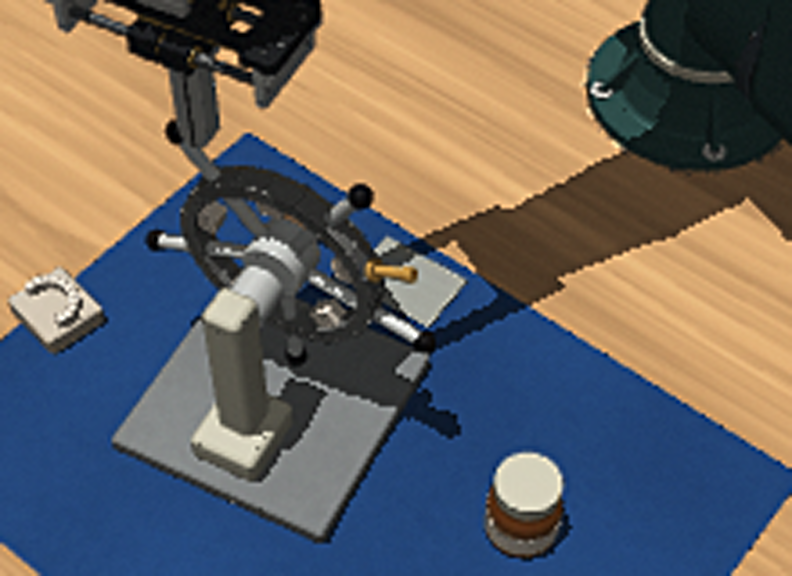

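View pics/top1.png

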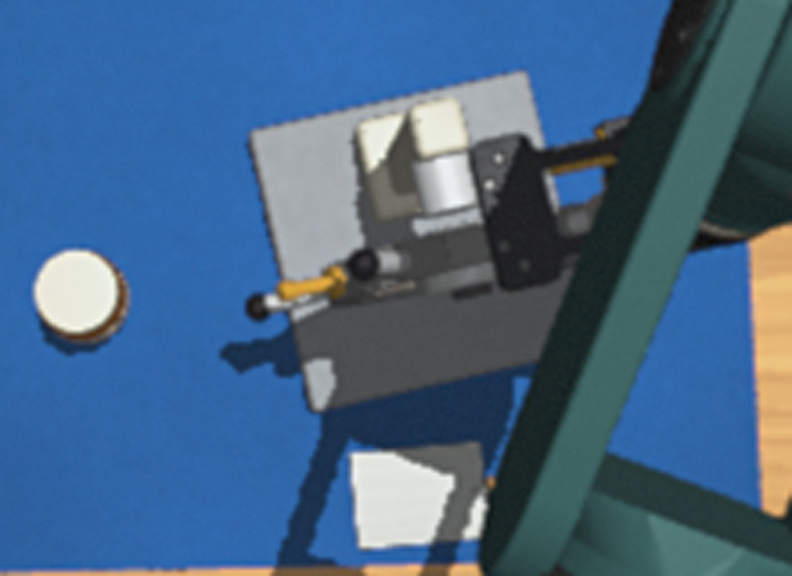

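```bash
cat > ang.py <<'E'
from st import *
def a(n,p): 
    X=plane(n,p,c,ex)-c; return round(float(np.degrees(np.arctan2(-X@ey,X[2]))),1), round(float(np.linalg.norm(X))*1000), (X@ey*1000).round(1),(X[2]*1000).round(1)
E
python3 - <<'E'
from ang import *
s=lambda x,y:(150+x/3.6,90+y/3.6); t=lambda x,y:(180+x/3.6,110+y/3.6)
for p in((360,197),(416,273),(427,342),(156,239),(296,355)):print(a('scene',s(*p)))
print(a('top',t(363,264)),a('top',t(258,306)))
E
```

```text
(-34.7, 126, np.float64(71.5), np.float64(103.4))
(-69.4, 125, np.float64(116.7), np.float64(43.8))
(-105.5, 133, np.float64(128.2), np.float64(-35.4))
(112.4, 128, np.float64(-118.7), np.float64(-49.0))
(-176.5, 132, np.float64(8.1), np.float64(-132.0))
(-31.7, 135, np.float64(70.8), np.float64(114.4)) (-99.4, 126, np.float64(124.1), np.float64(-20.5))
```

B is now at about -33.5° and the stem at about -69.5°. The first push moved the wheel about 55°, and the stand corners haven't moved. Next: lift, go back over spoke B and come down behind it, where the stem is still below fingertip height.

```bash
python3 -m creep '[{"slide":[10,0,0],"roll":0,"grip":1},{"slide":[10,0,0],"roll":0,"grip":1},{"slide":[10,-35,0],"roll":0,"grip":1},{"slide":[10,-70,0],"roll":0,"grip":1},{"slide":[10,-70,0],"roll":0,"grip":1},{"slide":[40,-70,0],"roll":0,"grip":1},{"slide":[75,-70,0],"roll":0,"grip":1},{"slide":[110,-70,0],"roll":0,"grip":1},{"slide":[145,-70,0],"roll":0,"grip":1},{"slide":[167,-70,0],"roll":0,"grip":1},{"slide":[167,-70,0],"roll":0,"grip":1},{"slide":[167,-70,0],"roll":0,"grip":1},{"slide":[167,-45,0],"roll":0,"grip":1},{"slide":[167,-20,0],"roll":0,"grip":1},{"slide":[167,0,0],"roll":0,"grip":1},{"slide":[167,3,0],"roll":0,"grip":1},{"slide":[167,3,0],"roll":0,"grip":1}]'
python3 st.py
python3 - <<'E'
from bench import snapshot
import cv2
for n,(y,x) in(('scene',(90,150)),('top',(110,180))):
    a=snapshot(n)[y:y+160,x:x+220,::-1];cv2.imwrite(f'pics/{n}2.png',cv2.resize(a,None,fx=3.6,fy=3.6,interpolation=2))
E
```

```text
time: 4.78
tool_pos: [0.4894, 0.0193, 0.2629]
ee_rot: [-1.567, -0.001, 1.775]
wrist_force: [-1.4, -0.1, 0.6]
width: 0.0006
4.78 stand frame mm [ -0.8 106.4  92.9] rot [-1.567e+00 -1.000e-03  1.775e+00] F [-1.44 -0.11  0.6 ] 0.0005878138150689304
```

View pics/scene2.png

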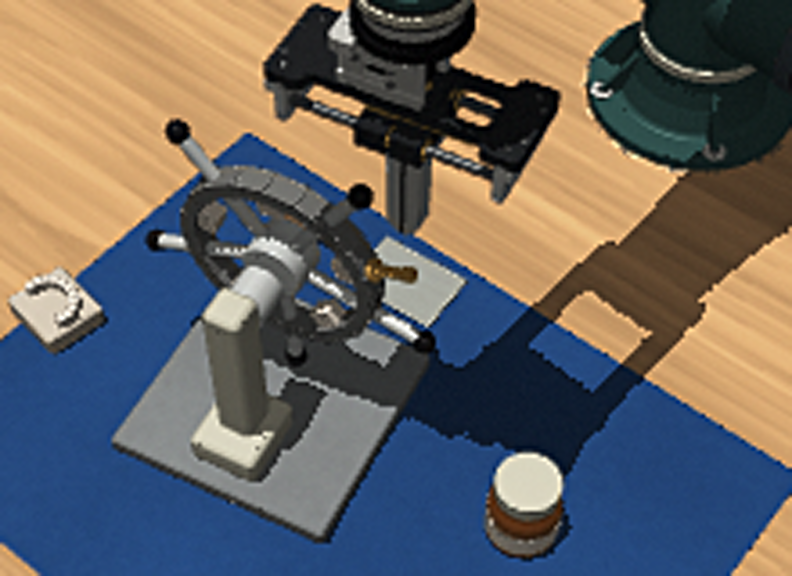

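The wheel hasn't moved since the last push. The fingers are behind ball B (360,197), with the stem (370-416,272) below and behind them. Now I'll push, stopping short of the goal.

```bash
python3 -m creep '[{"slide":[-8,-2,0],"roll":0,"grip":1},{"slide":[-16,-2,0],"roll":0,"grip":1},{"slide":[-24,-2,0],"roll":0,"grip":1},{"slide":[-32,-2,0],"roll":0,"grip":1},{"slide":[-40,-2,0],"roll":0,"grip":1},{"slide":[-48,-2,0],"roll":0,"grip":1},{"slide":[-56,-2,0],"roll":0,"grip":1},{"slide":[-64,-2,0],"roll":0,"grip":1},{"slide":[-72,-2,0],"roll":0,"grip":1},{"slide":[-80,-2,0],"roll":0,"grip":1},{"slide":[-88,-2,0],"roll":0,"grip":1},{"slide":[-96,-2,0],"roll":0,"grip":1},{"slide":[-104,-2,0],"roll":0,"grip":1},{"slide":[-112,-2,0],"roll":0,"grip":1},{"slide":[-120,-2,0],"roll":0,"grip":1},{"slide":[-128,-2,0],"roll":0,"grip":1},{"slide":[-136,-2,0],"roll":0,"grip":1},{"slide":[-144,-2,0],"roll":0,"grip":1},{"slide":[-150,-2,0],"roll":0,"grip":1},{"slide":[-150,-2,0],"roll":0,"grip":1}]'
python3 st.py
python3 - <<'E'
from bench import snapshot
import cv2
for n,(y,x) in(('scene',(90,150)),('top',(110,180))):
    a=snapshot(n)[y:y+160,x:x+220,::-1];cv2.imwrite(f'pics/{n}3.png',cv2.resize(a,None,fx=3.6,fy=3.6,interpolation=2))
E
```

```text
time: 6.55
tool_pos: [0.5208, -0.1282, 0.2664]
ee_rot: [-1.571, 0.001, 1.774]
wrist_force: [-0.9, 0.9, 0.1]
width: 0.0006
6.55 stand frame mm [ -0.3 -44.4  96.4] rot [-1.571e+00  1.000e-03  1.774e+00] F [-0.86  0.9   0.13] 0.0005971281106273936
```

View pics/scene3.png

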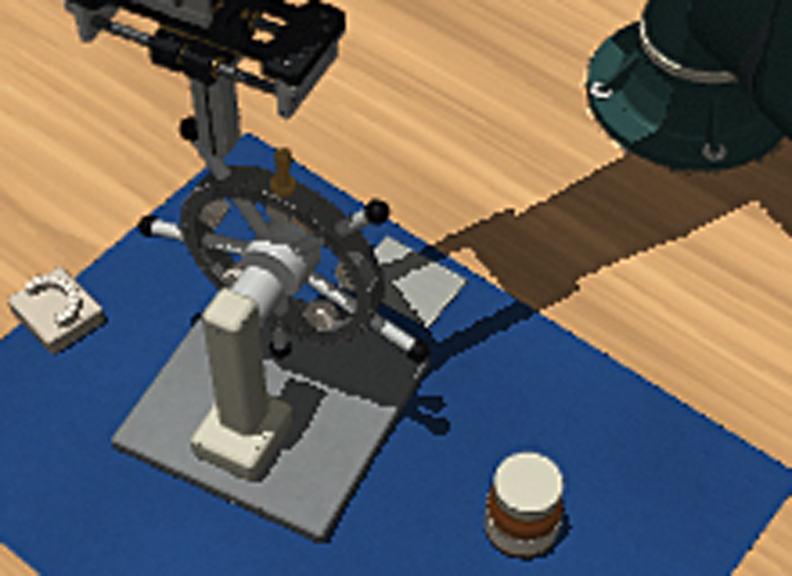

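View pics/top3.png

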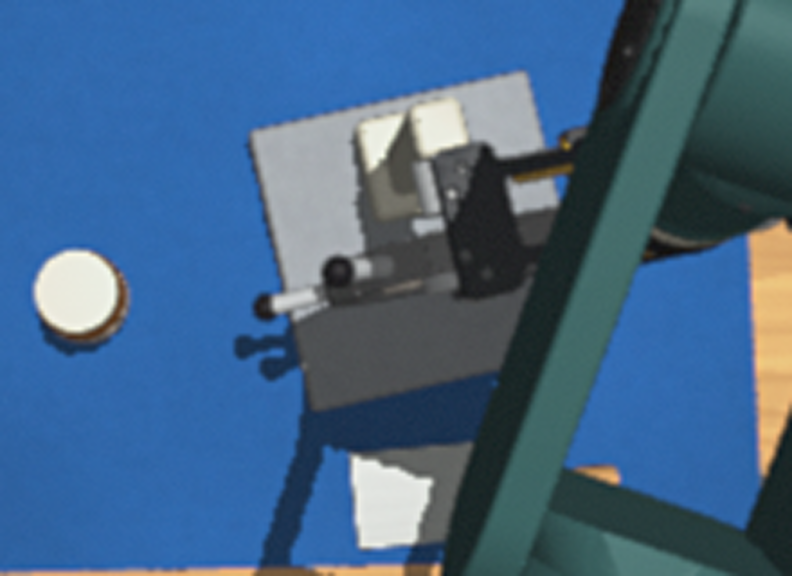

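Run:
```python
from ang import *
s=lambda x,y:(150+x/3.6,90+y/3.6); t=lambda x,y:(180+x/3.6,110+y/3.6)
for p in((189,128),(283,152),(377,211),(419,351),(280,348),(148,226)):print(a('scene',s(*p)))
for u,v in(((377,211),(338,270)),((419,351),(265,307))):
    X=tri(ray('scene',s(*u)),ray('top',t(*v)))-c;print(X.round(4),np.degrees(np.arctan2(-X@ey,X[2])))
```

```text
(32.8, 125, np.float64(-68.0), np.float64(105.4))
(-5.2, 120, np.float64(10.7), np.float64(119.2))
(-41.6, 128, np.float64(84.9), np.float64(95.6))
(-113.0, 132, np.float64(121.7), np.float64(-51.7))
(176.8, 132, np.float64(-7.3), np.float64(-131.8))
(106.0, 129, np.float64(-124.3), np.float64(-35.6))
[-0.0164  0.0822  0.0962] -41.059784745931346
[-0.0245  0.1178 -0.0521] -113.42434074880592
```

The stem reads about 4° short of up, taking the mean over the five balls and the stem. Push about 8 mm more, then check.

```bash
python3 -m creep '[{"slide":[-3,0,0],"roll":0,"grip":1},{"slide":[-6,0,0],"roll":0,"grip":1},{"slide":[-8,0,0],"roll":0,"grip":1},{"slide":[-8,0,0],"roll":0,"grip":1},{"slide":[-8,0,0],"roll":0,"grip":1},{"slide":[-8,0,0],"roll":0,"grip":1}]'
python3 st.py
python3 -m creep '[{"slide":[3,0,0],"roll":0,"grip":1},{"slide":[6,0,0],"roll":0,"grip":1},{"slide":[6,0,0],"roll":0,"grip":1},{"slide":[6,-35,0],"roll":0,"grip":1},{"slide":[6,-70,0],"roll":0,"grip":1},{"slide":[6,-90,0],"roll":0,"grip":1},{"slide":[6,-90,0],"roll":0,"grip":1},{"slide":[6,-90,-40],"roll":0,"grip":1},{"slide":[6,-90,-80],"roll":0,"grip":1},{"slide":[6,-90,-100],"roll":0,"grip":1},{"slide":[6,-90,-100],"roll":0,"grip":1}]'
python3 st.py
python3 - <<'E'
from bench import snapshot
import cv2
for n,(y,x) in(('scene',(90,150)),('top',(110,180))):
    a=snapshot(n)[y:y+160,x:x+220,::-1];cv2.imwrite(f'pics/{n}4.png',cv2.resize(a,None,fx=3.6,fy=3.6,interpolation=2))
E
```

```text
time: 7.15
tool_pos: [0.522, -0.1342, 0.2664]
ee_rot: [-1.571, -0.0, 1.776]
wrist_force: [0.1, 2.9, -1.7]
width: 0.0006
7.15 stand frame mm [ -0.3 -50.6  96.4] rot [-1.571 -0.     1.776] F [ 0.07  2.94 -1.7 ] 0.0006379611024867521
time: 8.07
tool_pos: [0.6218, -0.1073, 0.352]
ee_rot: [-1.567, -0.002, 1.778]
wrist_force: [-1.6, 0.6, -1.5]
width: 0.0007
8.07 stand frame mm [102.8 -44.6 182. ] rot [-1.567 -0.002  1.778] F [-1.56  0.55 -1.5 ] 0.0006556126442431758
```

View pics/scene4.png

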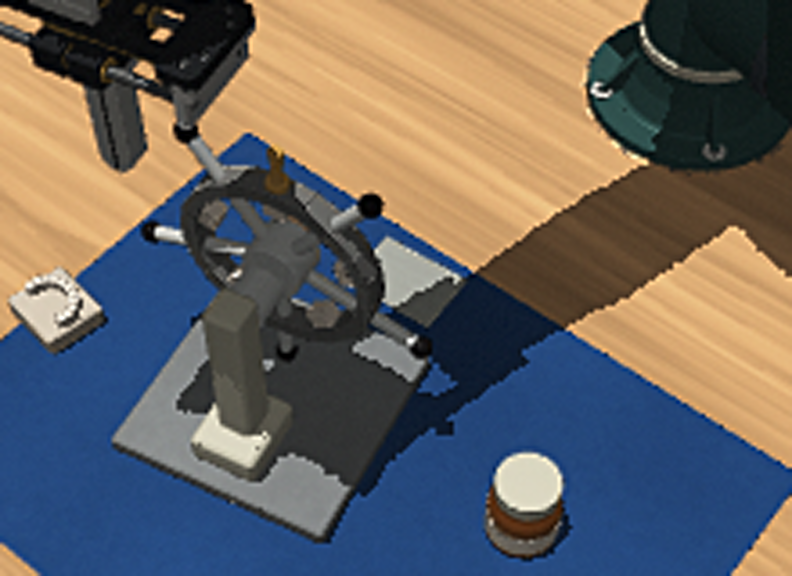

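View pics/top4.png

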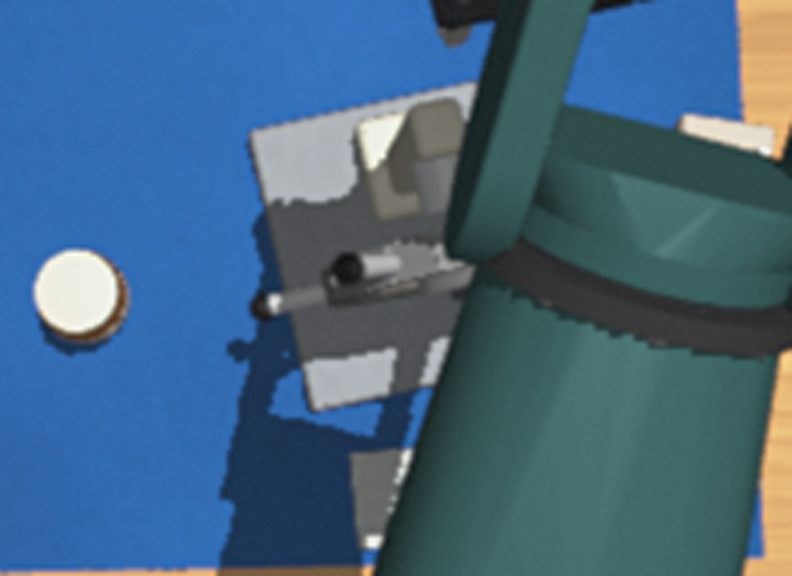

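```bash
python3 - <<'E'
from ang import *
s=lambda x,y:(150+x/3.6,90+y/3.6); t=lambda x,y:(180+x/3.6,110+y/3.6)
for p,o in(((185,131),36),((277,153),0),((370,206),-36),((420,346),-108),((288,346),180),((151,231),108)):
    r=a('scene',s(*p));print(r, r[0]-o)
for p,o in(((348,268),-36),((262,304),-108)):
    r=a('top',t(*p));print(r, r[0]-o)
E
python3 -m creep '[{"slide":[0,-30,0],"roll":0,"grip":1},{"slide":[0,-30,0],"roll":0,"grip":1},{"slide":[0,-30,40],"roll":0,"grip":1},{"slide":[0,-30,80],"roll":0,"grip":1},{"slide":[0,-30,120],"roll":0,"grip":1},{"slide":[0,-30,160],"roll":0,"grip":1},{"slide":[0,-30,200],"roll":0,"grip":1},{"slide":[0,-30,225],"roll":0,"grip":1},{"slide":[0,-30,225],"roll":0,"grip":1},{"slide":[0,-30,225],"roll":0,"grip":1}]'
python3 st.py
python3 - <<'E'
from bench import snapshot
import cv2
for n,(y,x) in(('scene',(90,150)),('top',(110,180))):
    a=snapshot(n)[y:y+160,x:x+220,::-1];cv2.imwrite(f'pics/{n}5.png',cv2.resize(a,None,fx=3.6,fy=3.6,interpolation=2))
cv2.imwrite('pics/w5.png',snapshot('wrist')[:,:,::-1])
E
```

```text
(35.6, 124, np.float64(-72.0), np.float64(100.4)) -0.3999999999999986
(-2.8, 116, np.float64(5.7), np.float64(115.6)) -2.8
(-39.0, 126, np.float64(79.4), np.float64(98.0)) -3.0
(-110.0, 130, np.float64(122.4), np.float64(-44.5)) -2.0
(-179.6, 124, np.float64(0.9), np.float64(-123.5)) -359.6
(108.4, 129, np.float64(-122.3), np.float64(-40.8)) 0.4000000000000057
(-35.4, 135, np.float64(78.4), np.float64(110.4)) 0.6000000000000014
(-95.2, 122, np.float64(121.8), np.float64(-11.2)) 12.799999999999997
time: 9.0
tool_pos: [0.3971, -0.1542, 0.3883]
ee_rot: [-1.576, 0.004, 1.774]
wrist_force: [0.6, 0.3, 0.1]
width: 0.0004
9.0 stand frame mm [-126.7  -44.5  218.3] rot [-1.576  0.004  1.774] F [0.59 0.25 0.1 ] 0.0004201387372712724
```

View pics/scene5.png

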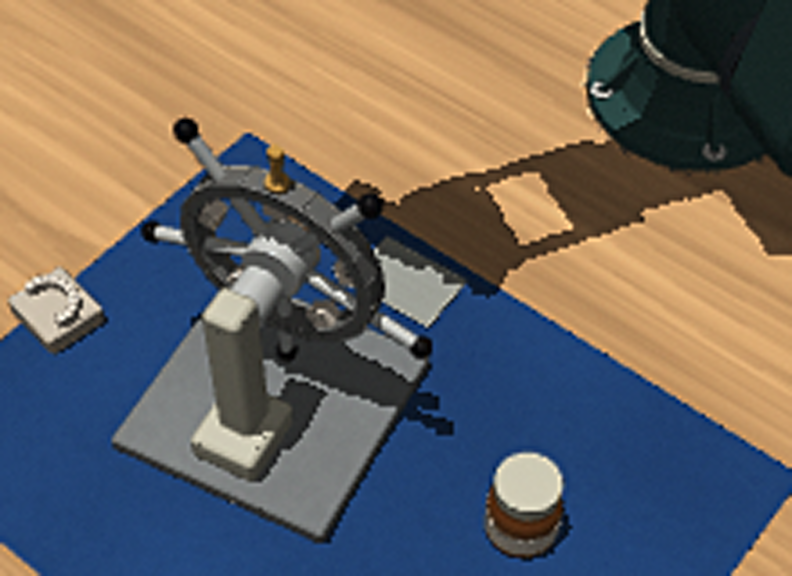

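View pics/w5.png

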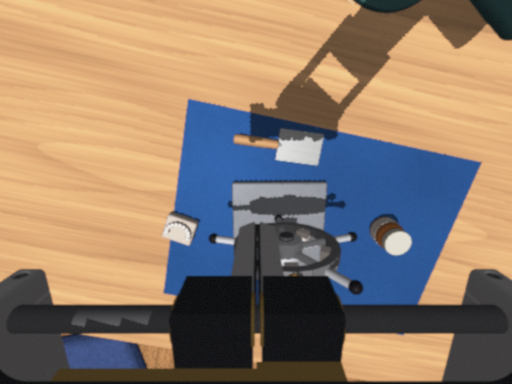

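View pics/top5.png

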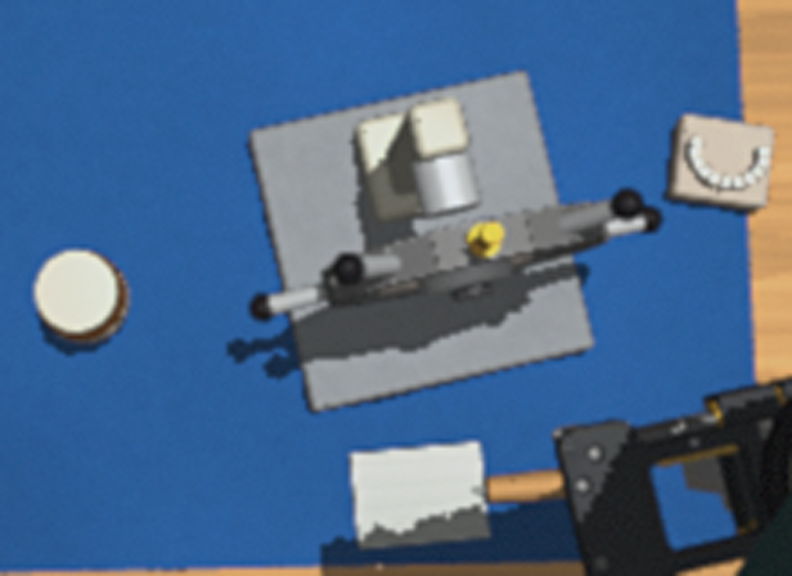

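Run:
```python
from ang import *
s=lambda x,y:(150+x/3.6,90+y/3.6); t=lambda x,y:(180+x/3.6,110+y/3.6)
L=tri(ray('scene',s(370,206)),ray('top',t(348,268)));R=tri(ray('scene',s(185,131)),ray('top',t(627,204)));S=tri(ray('scene',s(276,152)),ray('top',t(487,233)))
d=L-R;print(L,R,S,'tilt from pair (q deg)',np.degrees(np.arctan2(-d[2],0+d@ey))*-1, 'len',np.linalg.norm(d))
for X in(L,R,S):X=X-c;print(np.degrees(np.arctan2(-X@ey,X[2])))
```

```text
[ 0.49647828 -0.00785714  0.2683712 ] [ 0.52796567 -0.15555116  0.27161904] [ 0.51214091 -0.07916416  0.28785075] tilt from pair (q deg) -1.2320766737559496 len 0.15104810302557573
-38.55162362612099
35.550518306817395
-2.6183231367170956
```

```bash
python3 st.py; python3 -c "
from bench import ticket
print(ticket.close_job())"
```

```text
9.15 stand frame mm [-124.7  -44.6  216.3] rot [-1.572  0.     1.776] F [-0.1   0.5   0.61] 0.00049284076041528
the job is handed in; nothing more can be done
None
```

The valve stem now points up, about 1–3° short of vertical (limit about 6°), and I handed the job in at 9.15 s of the 54 s allowed. I don't know the verdict, because handing in reports none.

- **What I did:** I found the wheel at about -124° and turned it with the shut fingertips from above. One push on the top spoke moved it about 55°, a push on the next spoke about 65°, and a last nudge of 8 mm finished it. I then drew the arm back clear of everything.
- **Stem angle:** In the last pictures, the five ball positions averaged about -1°. The line between the two upper balls gave -1.2°, and the stem tip gave -2.6 to -2.8°. One reading disagreed: the ball low on the left, seen from the top camera, was off by 13°. That camera looks almost along the wheel's plane there, so I left it out.
- **Wheel at rest:** The ball positions in the scene picture did not change between the last two looks.
- **Surroundings:** By eye, the stand corners, jar, cast and spatula are where they were in the first pictures. I did not measure this. The wrist force was near zero and nothing was in contact with the robot.
- **A wrong move:** On the first retreat I typed the wrong sign and the gripper went over the column instead of back towards the robot. It was about 150 mm above the column and touched nothing.

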